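# Swing the camera head over the photo plate

## Robot

A 6-joint arm with a two-finger parallel gripper is mounted at the origin on the work surface. World frame = base frame: x ahead of the robot, y to its left, z up, the work surface at z = 0. Lengths are in m, angles in rad, forces in N, time in s.
With the tool pointing down it reaches from about 0.35 to 0.925 m from the base axis. Payload 6.4 kg.
Tool frame: the origin (TCP) lies between the finger pads; the fingertips stand tcp_to_tips ahead of it and the grasp point (between the pads) lies 6 mm ahead of it (tcp_to_tips is the distance from the TCP to the fingertips, in m); z points along the fingers, y is the line along which they close (so a half turn about z gives the same grasp; the last joint's range is limited). The gripper opens to 94 mm and grips with 3 to 60 N. Pads are 16 mm wide; open, the fingers measure 119 mm over their backs; the gripper's body (75 mm by 177 mm) begins 78 mm behind the grasp point.
Start: joints at [-1.452, 0.245, 1.558, -0, 1.339, -0.174], TCP at [0.188, -0.622, 0.23] pointing down, gripper open.
Joint ranges: [-3.13, 3.13], [-1.02, 2.26], [0.13, 2.54], [-0.95, 4.09], [0.21, 2.88], [-2.74, 2.74]. Speed limits (rad/s): [2.57, 2.57, 3.14, 3.14, 3.14, 3.14].

## Interface

Orientations are given as a unit quaternion [w, x, y, z].
In Python, from cell import sense, grab_frame, camera_model, job_done, tcp_to_tips gives the robot as it stands.
- The arm moves only by the tool step_arm, never from a script. Its argument "deltas" is a list that holds one entry, the list of rows, each a list of 4 numbers: the shift along the tool's x, y, z normalised to -1 to 1, where 1 is 300 mm, then the turn about the tool's z normalised to -1 to 1, where 1 is 8 degrees. A call has 1 to 12 rows; each row shifts and turns the commanded pose from where the row before left it, along the tool's axes as they then stand; what a row does not reach is not made up. A row lasts 1/10 s, in which the tool goes at most 50 mm and 8.59 degrees, less where a joint would pass 70% of its speed; a pose out of reach is approached as far as the arm can. A call with a number of a shift or a turn outside -1 to 1 is refused whole. A call with a gripper value outside its range is refused whole. "hand" is the opening, from 0 (shut) to 1 (fully open), set as the call begins (left out, the last holds). The fingers move at their own pace and stop on an object; "force" is the grip in N (left out, the last holds). Time passes only in rows, so rows that do not move let the fingers close. It gives the time, the measured TCP pose, the force, the opening and the grip force at its end, in the units of the state.
- sense(): the state, without advancing time (a new reading comes with each control period).
- grab_frame(name): name is "scene" or "top"; returns the picture (384x512x3 uint8, red, green, blue); there is no depth.
- camera_model(name): a dict with "fx", "fy", "cx", "cy" (pixels), "R" (3x3) and "t" (3): a world point X has camera coordinates R X + t. Camera axes: x right, y down, z forward; pixel columns grow to the right and rows downward; lengths in m; the calibration is good to about 2 mm. A picture is of the moment at which its call begins. camera_model takes no time and is no camera call.
- job_done(): hands the job in; it is judged then, once.
The state is a dict: "clock": time; "joint_pos": joint angles; "dq": joint speeds; "joint_torque": joint torques, N m; "position": TCP position; "orientation": TCP orientation; "wrist_force": force on the tool from outside, world axes, zero at the start; "moment": the same for the moment, N m; "width": finger opening in m; "grip_force": force on a finger pad.
Only numpy, scipy, OpenCV 4.12 (cv2) and the standard library are available. Lean on these libraries where they do the work, as an engineer would, in place of code of your own. Each camera call takes 0.05 s, during which the arm holds its last target. There are 200 camera calls.

## Task

The heavy camera head on the free-swinging arm is parked to the right; swing it round until it stands centred over the round photo plate with the potsherd, and leave it there at rest and untouched for five seconds. Push it only by the black sprung bumper plates on its two sides, with gentle force: do not slam it, do not let it sail on well past the plate or run into its end stop, and leave the sherds, brush and cup where they are.

Things in the scene. Friction and masses are not known exactly. Their poses are not given: they have to be found in the camera images.
- column: steel post, 180 mm tall, diameter 44 mm, on a round foot of diameter 130 mm, fixed on the table; origin on its axis at table height; yaw varies. The swing arm turns about its axis: nominal moving mass 4.2 kg, moment of inertia 0.36 kg m2 (like 4.0 kg at the head), varying by 25 percent from run to run; let go, the head coasts on with a time constant of about 12 s
- boom: swing arm with the camera head. Origin on the head's centre axis, 195 mm above the table, 300 mm from the post's axis, about which it turns; its -x axis points from the post outward through the head. Free bearing: viscous damping 0.03 N m s/rad, dry friction 0.0006 N m. It turns 0.95 rad to either side of the post's -x axis, to its end stops; parked 0.50 to 0.77 rad to the right
- housing (a point): white camera housing with its arm: box 110 x 110 x 100 mm (radial, along the swing, vertical), 140 to 240 mm above the table, grey cover on top up to 247 mm, lens below down to 118 mm; the arm, a bar 60 mm wide at 182 to 218 mm above the table, runs from the box to the hinge on the side away from the robot. Not to be pushed or pressed. This point: centre of the cover's top
- pad_right: black rubber bumper plate on the head's side that faces the robot's right: 100 mm radially, 90 mm high (145 to 235 mm above the table), 8 mm thick, sprung: it gives up to 12 mm inward, 400 N/m with some damping (10 N s/m), so the head bounces off a hand held still. Origin at its centre; its outer face stands 75 mm from the head's centre when free
- pad_left: the same sprung bumper plate on the left side; over both plates the head measures 150 mm, too wide for the gripper
- plate (a point): centre of the top of the round black photo plate, diameter 136 mm, 14 mm above the table, 300 mm from the hinge axis, fixed on a flat bar from the post; the head passes 100 mm above it. It lies 0.55 to 1.37 rad of swing to the left of the parked head
- stage: the fixed plate with its bar: origin on the post's axis at table height, the plate's centre at x = -0.30 in its frame; the parked head lies on its -y side
- sherd: potsherd to be photographed, brown fired clay, about 70 mm across, 12 mm thick, lying loose on the plate; origin at its underside; nothing needs to touch it
- sherd_b: flat potsherd, brown fired clay, about 80 mm across, 12 mm thick, lying loose on the table; a bystander; origin at its underside
- sherd_c: flat potsherd, brown fired clay, about 65 mm across, 12 mm thick, lying loose on the table; a bystander; origin at its underside
- sherd_d: flat potsherd, brown fired clay, about 100 mm across, 12 mm thick, lying loose on the table; a bystander; origin at its underside
- sherd_e: flat potsherd, brown fired clay, about 85 mm across, 12 mm thick, lying loose on the table; a bystander; origin at its underside
- brush: hand brush lying loose on the table, about 200 mm long, a bystander
- water_cup: white plastic cup, diameter 70 mm, 70 mm tall, standing loose on the table, a bystander

How it is judged:
On the way:
1. the camera head stands still, centred over the plate (25 mm) and untouched, for 4 s (horizontal distance between boom and plate below 0.025 m and linear speed of boom below 0.012 m/s and contact force between each of pad_right, pad_left, swing_bar, head_box, head_cover, lens and anything else below 0.15 N), for 4 s.
At the end, for the whole second after the job is handed in: the camera head's centre is within 25 mm, seen from above, of the plate's centre, the head moves slower than 12 mm/s and nothing touches it; it had stood so for 4 s before (all of step 1).
It fails at once if a bumper plate hit or pushed with more than 15 N (contact force between any of pad_right, pad_left and anything else above 15 N).
It fails at once if the housing or its arm pushed or pressed instead of the bumper plates (more than 2 N) (contact force between any of swing_bar, head_box, head_cover, lens and anything else above 2 N).
It fails at once if the head sailed more than 90 mm past the plate's centre (y of boom in the frame of stage above 0.09 m).
It fails at once if slammed: the arm moved faster than 0.3 m/s at the head or ran into its right end stop (linear speed of boom above 0.3 m/s or y of boom in the frame of column below -0.235 m).
It fails at once if the sherd on the plate, another sherd, the brush or the cup displaced by more than 20 mm (distance of any of sherd, sherd_b, sherd_c, sherd_d, sherd_e, brush, water_cup from where it was at the start of the episode above 0.02 m).
It also fails if it takes over 48 s, if anything falls off the work surface, if the arm or the gripper's body presses on something with over 40 N, if the wrist force passes 120 N, or if a joint passes its speed limit or range.

## Working session

There is one attempt and no reset: what is moved stays moved. The work goes in short steps, Python scripts to look and compute and a tool call to move; the robot and the scene stay as the last step left them, time stands still between calls to the robot, and variables do not carry over. Pictures are saved under pics/ and viewed, at most 10 in all, crops included, and the job is handed in when it is done.

Besides the shell and the picture viewer there is one more tool, called after "Emit:" by a JSON object that holds its "name" and its "arguments". step_arm: Moves the arm, as the interface text tells. Scaled input: -1 to 1 covers 300 mm each way for a shift and 8 degrees each way for a turn. Its arguments: {"type":"object","properties":{"deltas":{"type":"array"},"hand":{"type":"number"},"force":{"type":"number"}},"required":["deltas"]}

```bash
mkdir -p pics; ls
python3 - <<'E'
from cell import *
import cv2
for n in("scene","top"):
    cv2.imwrite(f"pics/{n}0.png",grab_frame(n)[:,:,::-1]); c=camera_model(n); print(n,{k:(v if not hasattr(v,'tolist') else v.round(4).tolist()) for k,v in c.items()})
print(sense(),tcp_to_tips)
E
```

```text
pics
scene {'fx': 389.78243921912076, 'fy': 389.78243921912076, 'cx': 255.80663186310127, 'cy': 184.64121729949892, 'R': [[-0.3951, 0.9184, -0.0218], [0.5659, 0.2246, -0.7933], [-0.7236, -0.3257, -0.6085]], 't': [0.255, -0.1989, 1.7049]}
top {'fx': 372.3861074023572, 'fy': 372.3861074023572, 'cx': 267.1874786147675, 'cy': 190.30829255184378, 'R': [[0.0253, -0.9992, 0.03], [-0.9877, -0.0296, -0.1536], [0.1544, -0.0257, -0.9877]], 't': [-0.0423, 0.5987, 1.1477]}
{'clock': 0.1, 'joint_pos': array([-1.45211404e+00,  2.45748252e-01,  1.55887175e+00, -4.29033832e-05,
        1.33869761e+00, -1.74091848e-01]), 'dq': array([ 0.00026627, -0.00169155, -0.00475088,  0.00034539,  0.00101428,
        0.00061639]), 'joint_torque': array([-1.55817752e-04, -4.16914058e+01, -3.15526915e+01,  6.86599477e-02,
        3.10140685e-02, -5.70788916e-05]), 'position': array([ 0.18753711, -0.62184225,  0.22946389]), 'orientation': array([-8.62728158e-04,  9.89303442e-01,  1.45869649e-01,  3.02757923e-06]), 'wrist_force': array([ 0.45454153, -0.28685603, -0.64506683]), 'moment': array([-0.0386621 ,  0.00940652,  0.0088626 ]), 'grip_force': 0.0, 'width': 0.09444802934760815} 0.025
```

View pics/scene0.png

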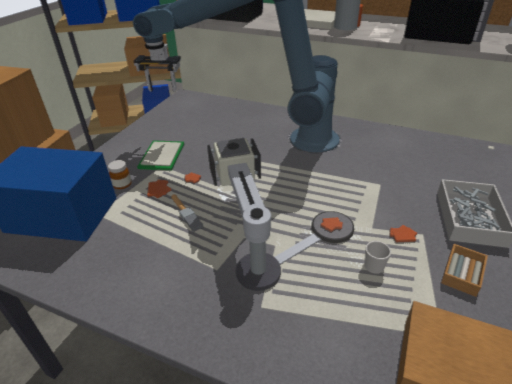

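View pics/top0.png

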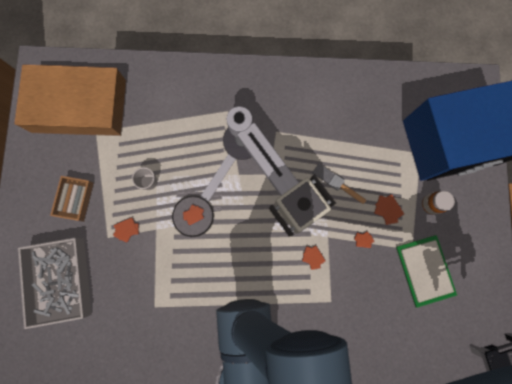

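The scene view shows the head at about (235,160), the plate at (333,226) and the post at (258,265). In the top view the post cap is at about (240,118), the head at (303,205) and the plate at (193,215). I'll zoom in on the top view.

```bash
cat > h.py <<'E'
import numpy as np, cv2
from cell import *
def ray(n,u,v,z):
    c=camera_model(n);R=np.array(c["R"]);t=np.array(c["t"])
    d=R.T@np.array([(u-c["cx"])/c["fx"],(v-c["cy"])/c["fy"],1]);o=-R.T@t
    return (o+d*(z-o[2])/d[2])[:2]
def proj(n,X):
    c=camera_model(n);p=np.array(c["R"])@np.array(X)+np.array(c["t"])
    return np.array([c["fx"]*p[0]/p[2]+c["cx"],c["fy"]*p[1]/p[2]+c["cy"]])
E
python3 - <<'E'
from h import *
im=cv2.imread("pics/top0.png")
cv2.imwrite("pics/crop.png",cv2.resize(im[95:245,165:345],None,fx=4,fy=4,interpolation=cv2.INTER_CUBIC))
print("plate",ray("top",193,215,.014),"post",ray("top",240,118,.22),"head",ray("top",304,204,.247))
E
```

```text
plate [0.51655398 0.21205909] post [0.77632924 0.06055978] head [ 0.53452155 -0.11924485]
```

View pics/crop.png

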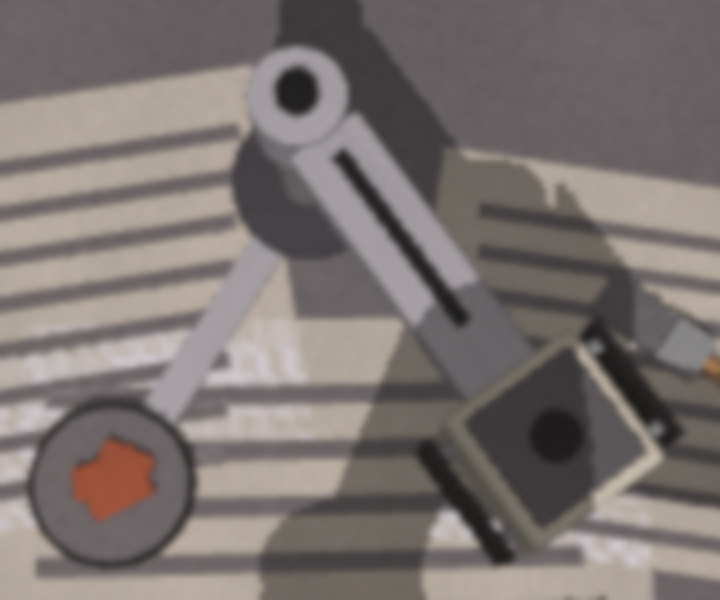

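The crop puts the plate centre at about (192.4,215.1), the pivot at (238.9,117.4) and the head at (303.9,204.1). That gives a plate-to-pivot distance of 0.30 m, which checks out. The head needs about 1.16 rad of swing to the left. I'll close the hand and go to the right of pad_right.

Emit:
{"name": "step_arm", "arguments": {"deltas": [[[0.145, -0.072, 0.008, 0], [0.145, -0.072, 0.008, 0], [0.145, -0.072, 0.008, 0], [0.145, -0.072, 0.008, 0], [0.145, -0.072, 0.008, 0], [0.145, -0.072, 0.008, 0], [0.145, -0.072, 0.008, 0], [0.145, -0.072, 0.008, 0], [0.145, -0.072, 0.008, 0], [0.145, -0.072, 0.008, 0], [0.145, -0.072, 0.008, 0], [0.145, -0.072, 0.008, 0]]], "hand": 0}}

```text
clock: 1.3
position: [0.6136, -0.2217, 0.2011]
orientation: [-0.0, 0.989, 0.146, -0.0]
wrist_force: [1.2, -0.9, -0.1]
width: 0.0023
grip_force: 0.0
```

Emit:
{"name": "step_arm", "arguments": {"deltas": [[[0, 0, 0, -0.5], [0, 0, 0, -0.5], [0, 0, 0, -0.5], [0, 0, 0, -0.5], [0, 0, 0, -0.5], [0, 0, 0, 0]]]}}

```text
clock: 1.9
position: [0.6123, -0.2233, 0.2011]
orientation: [-0.0, 0.949, 0.315, -0.0]
wrist_force: [-0.5, 1.0, 0.3]
width: 0.0003
grip_force: 0.0
```

```bash
cat >> h.py <<'E'
P=np.array([.778,.0635]); PL=np.array([.5165,.2135])
def head(save=None):
    "angle (rad) of head right(-)/left(+) of plate, from dark cover disc etc."
    t=sense()["clock"]; im=grab_frame("top")[:,:,::-1].copy()
    if save: cv2.imwrite(save,im)
    return t,im
def rep():
    s=sense();p=s["position"];q=s["orientation"]
    yaw=np.degrees(2*np.arctan2(q[2],q[1]))
    d=p[:2]-P; ang=lambda v:np.arctan2(v[1],v[0])%(2*np.pi)
    a=ang(PL-P)-ang(d)
    print("t",round(s["clock"],2),"p",p.round(4),"yaw",yaw.round(1),"rad",np.hypot(*d).round(4),"arc from plate mm",round(-a*-300,1),"F",s["wrist_force"].round(2),"w",round(s["width"],3))
E
python3 - <<'E'
from h import *
rep(); head("pics/top1.png")
im=cv2.imread("pics/top1.png")
cv2.imwrite("pics/crop1.png",cv2.resize(im[95:265,165:365],None,fx=3.5,fy=3.5,interpolation=cv2.INTER_CUBIC))
E
```

```text
t 1.9 p [ 0.6123 -0.2233  0.2011] yaw 36.8 rad 0.3312 arc from plate mm -470.3 F [-0.53  1.02  0.3 ] w 0.0
```

View pics/crop1.png

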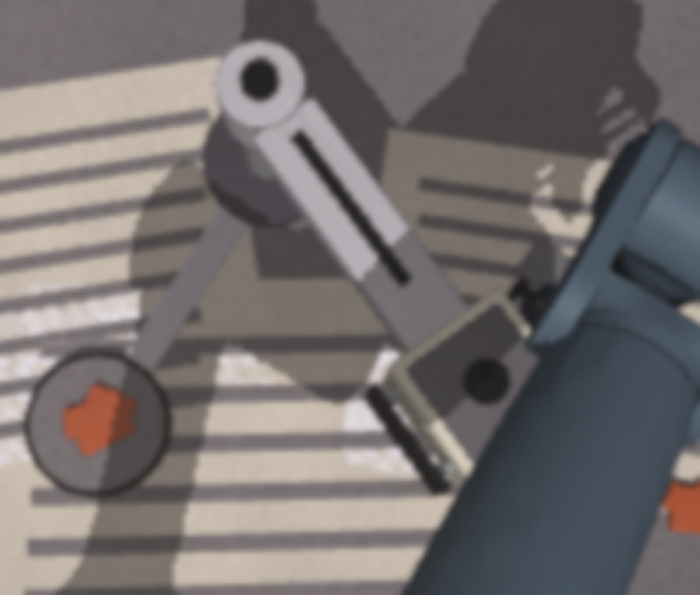

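The arm hides part of the head in this view, but the black slot in the boom stays visible from pivot (259,78), so I'll track that. The hand is centred on pad_right with a gap of about 42 mm. Next is a gentle tap at about 40 mm/s.

Emit:
{"name": "step_arm", "arguments": {"deltas": [[[0, -0.03, 0, 0], [0, -0.03, 0, 0], [0, -0.025, 0, 0], [0, -0.014, 0, 0], [0, -0.014, 0, 0], [0, -0.014, 0, 0], [0, -0.014, 0, 0], [0, -0.014, 0, 0], [0, -0.014, 0, 0], [-0.003, -0.014, 0, 0.05], [-0.003, -0.014, 0, 0.05]]]}}

```text
clock: 3.05
position: [0.5755, -0.1768, 0.2016]
orientation: [-0.0, 0.951, 0.309, 0.0]
wrist_force: [-0.0, -0.2, -0.3]
width: 0.0006
grip_force: 0.0
```

```bash
cat >> h.py <<'E'
import glob
def boom():
    "arc in mm of head left(+) of plate, by slot direction in top view"
    t=sense()["clock"]; im=grab_frame("top")[:,:,::-1].copy()
    cv2.imwrite("pics/last.png",im)
    return t,slot(im)
def slot(im):
    pts=np.argwhere(im.max(2)<60)[:,::-1]
    W=np.array([ray("top",u,v,.218) for u,v in pts]); d=W-P; r=np.hypot(*d.T)
    k=(r>.06)&(r<.185)
    ang=np.arctan2(d[:,1],d[:,0])%(2*np.pi); a0=np.arctan2(*(PL-P)[::-1])%(2*np.pi)
    k&=(ang>2.1)&(ang<4.3)
    if k.sum()<10: return None,k.sum()
    med=np.median(ang[k]); k&=(abs(ang-med)<.12)
    m=d[k].mean(0); return round(-300*((np.arctan2(m[1],m[0])%(2*np.pi))-a0),1),k.sum(),[round(x,3) for x in (r[k].min(),r[k].max())]
E
python3 - <<'E'
from h import *
for f in("top0","top1"): print(slot(cv2.imread(f"pics/{f}.png")))
rep(); print(boom()); print(boom())
E
```

```text
Traceback (most recent call last):
  File "h.py", line 30, in slot
    W=np.array([ray("top",u,v,.218) for u,v in pts]); d=W-P; r=np.hypot(*d.T)
                ~~~^^^^^^^^^^^^^^^^
  File "h.py", line 4, in ray
    c=camera_model(n);R=np.array(c["R"]);t=np.array(c["t"])
ValueError: time passes only in moves, steps and waits
```

```bash
sed -i 's/camera_model(n);R/CM(n);R/; s/^import numpy.*/&\nfrom functools import lru_cache/; s/^def ray/CM=lru_cache(None)(camera_model)\ndef ray/' h.py; sed -i 's/^from functools.*/from functools import lru_cache/' h.py
python3 - <<'E'
from h import *
for f in("top0","top1"): print(slot(cv2.imread(f"pics/{f}.png")))
rep(); print(boom()); print(boom())
E
```

```text
(np.float64(-346.8), np.int64(106), [np.float64(0.061), np.float64(0.185)])
(np.float64(-346.3), np.int64(99), [np.float64(0.061), np.float64(0.185)])
t 3.05 p [ 0.5755 -0.1768  0.2016] yaw 35.9 rad 0.3143 arc from plate mm -417.4 F [-0.02 -0.17 -0.34] w 0.001
(3.05, (np.float64(-327.7), np.int64(99), [np.float64(0.061), np.float64(0.184)]))
(3.1, (np.float64(-324.5), np.int64(99), [np.float64(0.061), np.float64(0.184)]))
```

Tap done and the head is coasting. I'll lift over it and go to the left side, just past the plate.

Emit:
{"name": "step_arm", "arguments": {"deltas": [[[0, 0.02, -0.11, 0], [0, 0.0, -0.11, 0], [0, -0.02, -0.11, 0]]]}}

```text
clock: 3.45
position: [0.5757, -0.1774, 0.3015]
orientation: [-0.0, 0.951, 0.309, -0.0]
wrist_force: [0.1, -0.4, -0.2]
width: 0.0004
grip_force: 0.0
```

Run:
```python
from h import *
rep(); print(boom())
```

```text
t 3.45 p [ 0.5757 -0.1774  0.3015] yaw 35.9 rad 0.3146 arc from plate mm -418.0 F [ 0.13 -0.35 -0.17] w 0.0
(3.45, (np.float64(-300.6), np.int64(98), [np.float64(0.062), np.float64(0.185)]))
```

Emit:
{"name": "step_arm", "arguments": {"deltas": [[[0.091, -0.122, 0, 0], [0.091, -0.122, 0, 0], [0.091, -0.122, 0, 0], [0.091, -0.122, 0, 0], [0.091, -0.122, 0, 0], [0.091, -0.122, 0, 0], [0.091, -0.122, 0, 0], [0.091, -0.122, 0, 0], [0.091, -0.122, 0, 0], [0.091, -0.122, 0, 0], [0.091, -0.122, 0, 0]]]}}

```text
clock: 4.6
position: [0.582, 0.327, 0.3003]
orientation: [-0.0, 0.951, 0.309, -0.0]
wrist_force: [0.7, -0.6, -1.0]
width: 0.0004
grip_force: 0.0
```

Emit:
{"name": "step_arm", "arguments": {"deltas": [[[0, 0, 0.11, -0.76], [0, 0, 0.11, -0.76], [0, 0, 0.11, -0.76], [0, 0, 0, -0.76]]]}}

```text
clock: 5.0
position: [0.579, 0.3241, 0.1946]
orientation: [-0.001, 0.864, 0.504, -0.005]
wrist_force: [-1.4, -0.6, 0.3]
width: 0.0006
grip_force: 0.0
```

Run:
```python
from h import *
rep(); print(boom())
```

```text
t 5.0 p [0.579  0.3241 0.1946] yaw 60.6 rad 0.3279 arc from plate mm 119.3 F [-1.39 -0.61  0.26] w 0.001
(5.0, (np.float64(-201.2), np.int64(82), [np.float64(0.06), np.float64(0.183)]))
```

Emit:
{"name": "step_arm", "arguments": {"deltas": [[[0, 0, 0, 0], [0, 0, 0, 0], [0, 0, 0, 0], [0, 0, 0, 0], [0, 0, 0, 0], [0, 0, 0, 0], [0, 0, 0, 0], [0, 0, 0, 0], [0, 0, 0, 0], [0, 0, 0, 0], [0, 0, 0, 0], [0, 0, 0, 0]]]}}

```text
clock: 6.25
position: [0.5823, 0.325, 0.2017]
orientation: [-0.0, 0.865, 0.502, -0.0]
wrist_force: [-0.5, -0.3, -0.1]
width: 0.0003
grip_force: 0.0
```

Run:
```python
from h import *
rep(); print(boom())
```

```text
t 6.25 p [0.5823 0.325  0.2017] yaw 60.3 rad 0.3266 arc from plate mm 122.3 F [-0.48 -0.26 -0.11] w 0.0
(6.25, (np.float64(-130.4), np.int64(86), [np.float64(0.06), np.float64(0.183)]))
```

Emit:
{"name": "step_arm", "arguments": {"deltas": [[[0, 0, 0, 0], [0, 0, 0, 0], [0, 0, 0, 0], [0, 0, 0, 0], [0, 0, 0, 0], [0, 0, 0, 0], [0, 0, 0, 0], [0, 0, 0, 0]]]}}

```text
clock: 7.1
position: [0.5823, 0.325, 0.2017]
orientation: [-0.0, 0.865, 0.502, 0.0]
wrist_force: [0.8, -0.7, 0.6]
width: 0.0004
grip_force: 0.0
```

Run:
```python
from h import *
rep(); print(boom())
im=cv2.imread("pics/last.png")
cv2.imwrite("pics/crop2.png",cv2.resize(im[95:265,125:325],None,fx=3.5,fy=3.5,interpolation=cv2.INTER_CUBIC))
```

```text
t 7.1 p [0.5823 0.325  0.2017] yaw 60.3 rad 0.3266 arc from plate mm 122.3 F [ 0.77 -0.75  0.65] w 0.0
(7.1, (np.float64(-86.5), np.int64(89), [np.float64(0.061), np.float64(0.183)]))
```

View pics/crop2.png

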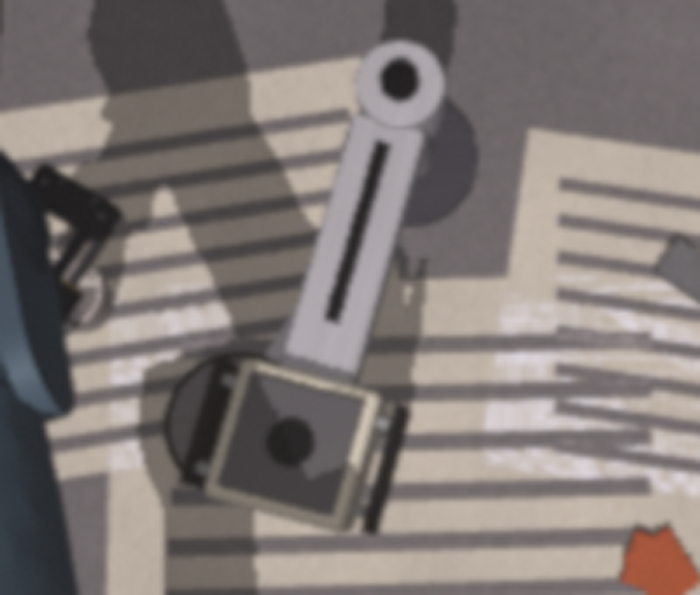

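The slot runs from about (383,145) to (332,318). The head disc is at (291,441) with the plate just left of it, and the hand waits at far left. The head is doing about 50 mm/s at −86 mm, so I'll move the hand in ahead of it.

Emit:
{"name": "step_arm", "arguments": {"deltas": [[[-0.037, 0, 0, 0], [-0.037, 0, 0, 0], [-0.037, 0, 0, 0], [-0.037, 0, 0, 0], [-0.037, 0, 0, 0], [-0.037, 0, 0, 0]]]}}

```text
clock: 7.75
position: [0.5488, 0.2662, 0.2018]
orientation: [0.0, 0.865, 0.502, 0.0]
wrist_force: [0.1, 0.0, -0.1]
width: 0.0005
grip_force: 0.0
```

Run:
```python
from h import *
print("disc",ray("top",207.8,220.6,.247)); h=ray("top",207.8,220.6,.247)-P
print(-300*((np.arctan2(h[1],h[0])%6.28319)-np.arctan2(*(PL-P)[::-1])))
rep(); print(boom())
t=np.array([.4976,.8674]);print(t@(sense()["position"][:2]-PL))
```

```text
disc [0.48349697 0.13294203]
-86.76829624632063
t 7.75 p [0.5488 0.2662 0.2018] yaw 60.3 rad 0.306 arc from plate mm 61.0 F [ 0.14  0.02 -0.13] w 0.0
(7.75, (np.float64(-54.7), np.int64(97), [np.float64(0.061), np.float64(0.185)]))
0.06068260143715331
```

Emit:
{"name": "step_arm", "arguments": {"deltas": [[[0, 0, 0, 0], [0, 0, 0, 0], [0, 0, 0, 0], [0, 0, 0, 0], [0.006, 0, 0, 0], [0.006, 0, 0, 0], [0.006, 0, 0, 0], [0.006, 0, 0, 0], [0.006, 0, 0, 0], [0.006, 0, 0, 0], [0.006, 0, 0, 0], [0.006, 0, 0, 0]]]}}

```text
clock: 9.0
position: [0.5564, 0.2797, 0.2016]
orientation: [-0.0, 0.865, 0.502, -0.0]
wrist_force: [-0.3, 1.0, 0.5]
width: 0.0003
grip_force: 0.0
```

Run:
```python
from h import *
rep(); print(boom());rep()
t=np.array([.4976,.8674]);print(t@(sense()["position"][:2]-PL))
```

```text
t 9.0 p [0.5564 0.2797 0.2016] yaw 60.3 rad 0.3096 arc from plate mm 75.7 F [-0.32  1.    0.51] w 0.0
(9.0, (np.float64(-9.8), np.int64(103), [np.float64(0.06), np.float64(0.184)]))
t 9.05 p [0.5565 0.2799 0.2016] yaw 60.3 rad 0.3097 arc from plate mm 75.9 F [ 0.55  0.45 -0.04] w 0.0
0.07747569979319058
```

Emit:
{"name": "step_arm", "arguments": {"deltas": [[[0.03, 0, 0, 0], [0.04, 0, 0, 0], [0.03, 0, 0, 0], [0, 0, 0, 0]]]}}

```text
clock: 9.45
position: [0.5718, 0.3069, 0.2016]
orientation: [-0.0, 0.864, 0.503, 0.0]
wrist_force: [0.3, -0.9, 0.3]
width: 0.0003
grip_force: 0.0
```

Run:
```python
from h import *
for i in range(8): print(boom()[0],boom())
```

```text
9.45 (9.5, (np.float64(-9.8), np.int64(103), [np.float64(0.06), np.float64(0.184)]))
9.55 (9.6, (np.float64(-9.8), np.int64(103), [np.float64(0.06), np.float64(0.184)]))
9.65 (9.7, (np.float64(-9.8), np.int64(103), [np.float64(0.06), np.float64(0.184)]))
9.75 (9.8, (np.float64(-9.9), np.int64(102), [np.float64(0.06), np.float64(0.184)]))
9.85 (9.9, (np.float64(-9.8), np.int64(103), [np.float64(0.06), np.float64(0.184)]))
9.95 (10.0, (np.float64(-9.8), np.int64(103), [np.float64(0.06), np.float64(0.184)]))
10.05 (10.1, (np.float64(-9.8), np.int64(103), [np.float64(0.06), np.float64(0.184)]))
10.15 (10.2, (np.float64(-9.8), np.int64(103), [np.float64(0.06), np.float64(0.184)]))
```

The head stopped at about −10 mm. I'll wait out the hold.

Emit:
{"name": "step_arm", "arguments": {"deltas": [[[0.05, 0, 0, 0], [0, 0, 0, 0], [0, 0, 0, 0], [0, 0, 0, 0], [0, 0, 0, 0], [0, 0, 0, 0], [0, 0, 0, 0], [0, 0, 0, 0], [0, 0, 0, 0], [0, 0, 0, 0], [0, 0, 0, 0], [0, 0, 0, 0]]]}}

```text
clock: 11.45
position: [0.5787, 0.3187, 0.2016]
orientation: [-0.0, 0.865, 0.502, -0.0]
wrist_force: [-0.3, -0.2, -0.2]
width: 0.0005
grip_force: 0.0
```

Emit:
{"name": "step_arm", "arguments": {"deltas": [[[0, 0, 0, 0], [0, 0, 0, 0], [0, 0, 0, 0], [0, 0, 0, 0], [0, 0, 0, 0], [0, 0, 0, 0], [0, 0, 0, 0], [0, 0, 0, 0], [0, 0, 0, 0], [0, 0, 0, 0], [0, 0, 0, 0], [0, 0, 0, 0]]]}}

```text
clock: 12.65
position: [0.5787, 0.3188, 0.2017]
orientation: [-0.0, 0.865, 0.502, 0.0]
wrist_force: [-0.5, -0.7, -0.4]
width: 0.0005
grip_force: 0.0
```

Emit:
{"name": "step_arm", "arguments": {"deltas": [[[0, 0, 0, 0], [0, 0, 0, 0], [0, 0, 0, 0], [0, 0, 0, 0], [0, 0, 0, 0], [0, 0, 0, 0], [0, 0, 0, 0], [0, 0, 0, 0], [0, 0, 0, 0], [0, 0, 0, 0], [0, 0, 0, 0], [0, 0, 0, 0]]]}}

```text
clock: 13.85
position: [0.5787, 0.3187, 0.2017]
orientation: [0.0, 0.865, 0.502, 0.0]
wrist_force: [0.3, -0.5, -0.4]
width: 0.0005
grip_force: 0.0
```

Emit:
{"name": "step_arm", "arguments": {"deltas": [[[0, 0, 0, 0], [0, 0, 0, 0], [0, 0, 0, 0], [0, 0, 0, 0], [0, 0, 0, 0], [0, 0, 0, 0], [0, 0, 0, 0], [0, 0, 0, 0], [0, 0, 0, 0], [0, 0, 0, 0], [0, 0, 0, 0], [0, 0, 0, 0]]]}}

```text
clock: 15.05
position: [0.5787, 0.3187, 0.2016]
orientation: [-0.0, 0.865, 0.502, -0.0]
wrist_force: [0.6, 0.5, 0.5]
width: 0.0003
grip_force: 0.0
```

Run:
```python
from h import *
rep(); print(boom())
im=cv2.imread("pics/last.png")
a=cv2.resize(im[95:265,125:325],None,fx=2,fy=2,interpolation=cv2.INTER_CUBIC)
s=grab_frame("scene")[:,:,::-1]; b=cv2.resize(s[130:300,200:400],None,fx=2,fy=2,interpolation=cv2.INTER_CUBIC)
cv2.imwrite("pics/fin.png",np.hstack([a,b]))
print(proj("scene",[*PL,.014]),proj("scene",[*PL,.247]),proj("top",[*PL,.247]))
```

```text
t 15.05 p [0.5787 0.3187 0.2016] yaw 60.3 rad 0.3238 arc from plate mm 116.1 F [0.64 0.45 0.47] w 0.0
(15.05, (np.float64(-9.8), np.int64(103), [np.float64(0.06), np.float64(0.184)]))
[332.55027639 225.17275517] [340.55973709 165.51772137] [177.65046286 207.18657047]
```

View pics/fin.png

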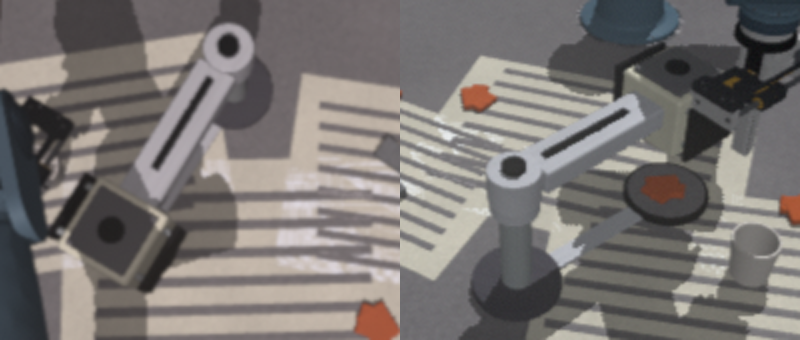

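In the top half the disc is at about (111,229), and in the scene half at about (678,68). Both put the head 8–10 mm short of the plate's centre, still and untouched. The hold has lasted more than 5 s, so I'm handing in.

```bash
python3 -c "from cell import *; print(job_done())"
```

```text
the job is handed in; nothing more can be done
None
```

The camera head came to rest about 10 mm short of the plate's centre (within the 25 mm limit) and stood untouched for over 5 s; I handed it in at about 15 s, with no verdict returned.

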